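# Shut down the high-voltage test and put the probes away

### The job

The test is over: first turn the red dial of the supply fully anticlockwise to its zero stop, and only then pick up the two probes. Lay each flat and straight in the lane of the tray with its own colour (red in red, black in black), both tips at the yellow end, and set them down without dropping them. Leave the black dial at its setting, do not disturb anything else, and let go at the end.

Things in the scene. Friction and masses are not known exactly. Their poses are not given: they have to be found in the camera images.
- supply: Supply with the RED dial and a blue front: white box 130 x 130 x 65 mm high, fixed; origin under its centre, -x is its front, z up. Dial in the middle of the top. Also on top: a steel guard bar (8 mm thick, 72 mm long along y, 54 mm in front of the dial axis, top 31 mm above the box top) and two terminals (14 mm wide, 18 mm high, 50 mm behind the axis and 45 mm to either side). 
- dial (a joint): Turn of the red dial in rad: 0 = fully anticlockwise (seen from above) at its end stop, pointer to the front (-x of the supply) at the green dot; grows clockwise to 4.8. Light friction (about 0.05 N m), stays where left, no spring. The bar lies along the supply's x at 0 (and turns with the dial).
- dial_grip (a point): Point on the axis of the red dial at the height to grip it, 37 mm above the box top (7 mm below the bar's top). The knob has an upright bar grip 14 mm thick, 46 mm long and 32 mm tall (top 44 mm above the box top) across a 48 mm disc, on a 72 mm aluminium base plate 6 mm thick; a white pointer line lies on top of the bar at one end. 
- supply2: Supply with the BLACK dial and a grey front, still feeding another test; otherwise the same in every size as the supply with the red dial (box 130 x 130 x 65 mm, guard bar, terminals); origin under its centre, -x is its front.
- dial2_pointer (a point): Pointer end on the top of the black dial, 20 mm from that dial's axis; to be left at its setting.
- tray: White shallow tray, fixed, 228 (x) x 136 (y) x 18 mm high, floor and walls 4 mm thick; origin under its centre. A middle wall along x makes two lanes 62 x 220 mm, centres at y = +33 mm (red floor stripe, red probe) and y = -33 mm (black stripe, black probe). The floor at the tray's +x end is yellow: the tips belong there.
- red_probe: Red test probe, loose, about 60 g, lying flat, 170 mm long over all along its x, tip to +x; origin under the middle of its length, on the underside. Square plastic handle 18 x 18 mm with black rings from x = -85 to +15 mm, a 28 mm wide guard at x = +18 mm, then a brass shaft 6 mm thick to the tip at x = +85 mm. No cable. 
- red_probe_grip (a point): Point in the middle of the red probe's handle (x = -30 mm, 9 mm above its underside), where it balances.
- red_probe_tip (a point): Tip of the red probe.
- black_probe: Black test probe, loose, about 60 g, lying flat, 170 mm long over all along its x, tip to +x; origin under the middle of its length, on the underside. Square plastic handle 18 x 18 mm with black rings from x = -85 to +15 mm, a 28 mm wide guard at x = +18 mm, then a brass shaft 6 mm thick to the tip at x = +85 mm. No cable. 
- black_probe_grip (a point): Point in the middle of the black probe's handle (x = -30 mm, 9 mm above its underside), where it balances.
- black_probe_tip (a point): Tip of the black probe.
- vial1: Amber sample vial, white cap, 34 mm wide, 62 mm high, stands beside the tray; origin under its centre; loose bystander, not to be moved.
- vial2: Amber sample vial, green cap, 34 mm wide, 62 mm high, stands beside the tray; origin under its centre; loose bystander, not to be moved.
- bottle1: Amber reagent bottle, red cap, 68 mm wide, 190 mm high, stands between the supplies behind the tray, at the left; origin under its centre; loose bystander, not to be moved.
- bottle2: Amber reagent bottle, red cap, 68 mm wide, 190 mm high, stands between the supplies behind the tray, at the right; origin under its centre; loose bystander, not to be moved.
- meter: Yellow hand meter lying flat, 70 x 150 x 36 mm, at the left beside the supply; origin under its centre; loose bystander, not to be moved.
- beaker: Glass beaker, 70 mm wide, 90 mm high, at the left; origin under its centre; loose bystander, not to be moved.
- carton: Red box 100 x 70 x 45 mm, at the right; origin under its centre; loose bystander, not to be moved.
Not all that is in view belongs to the job. Of the things that look like the black_probe, the larger one is meant.

How it is judged:
By the outcome, as a careful person would: the job done as asked, in the order asked, and still so for the second after the job is handed in, with the robot touching nothing.
It also fails if it takes over 72 s, if anything falls off the work surface, if the arm or the gripper's body presses on something with over 40 N, if the wrist force passes 120 N, or if a joint passes its speed limit or range.

### The arm

A 6-joint arm with a two-finger parallel gripper is mounted at the origin on the work surface. World frame = base frame: x ahead of the robot, y to its left, z up, the work surface at z = 0. Lengths are in m, angles in degrees, forces in N, time in s.
With the tool pointing down it reaches from about 0.325 to 0.775 m from the base axis. Payload 5.5 kg.
Tool frame: the origin (TCP) lies midway between the tips of the shut fingers; the grasp point (between the pads) lies 19 mm behind it; z points along the fingers, y is the direction in which the jaws open and shut (so a half turn about z gives the same grasp; the last joint's range is limited). The gripper opens to 88 mm and grips with 3 to 60 N. Pads are 20 mm wide; open, the fingers measure 115 mm over their backs; the gripper's body (75 mm by 178 mm) begins 61 mm behind the grasp point.
Start: joints at [69.001, 5.22, 70.514, -0, 104.267, -3.249], TCP at [0.183, 0.571, 0.223] pointing down, gripper open.
Joint ranges: [-164.24, 164.24], [-49.07, 125.15], [9.68, 141.18], [-86.29, 266.29], [3.28, 154.24], [-151.56, 151.56]. Speed limits (degrees/s): [147.25, 147.25, 172.46, 180, 180, 180].

### API

Orientations are given as a 3x3 rotation matrix whose columns are the frame's x, y, z axes.
In Python, from plant import bot, jaws, solve_ik, telemetry, imaging, workorder gives the robot as it stands. Calls block until the motion is done:
- bot.reach(position, orientation): joint-space move of the TCP to a pose.
- bot.move_straight(position, ori=None, v=0.15, until_force=None): straight line of the TCP; ori=None keeps the orientation; v is the mean speed in m/s. With until_force (N) it stops when the force on the tool has changed by that much, and returns True; else False.
- bot.set_joints(angles): joint-space move.
- jaws.open_gripper() and jaws.close(): open the fingers fully, or close them until they stop; the grip force is fixed at half the most.
- bot.wait(seconds).
- solve_ik(position, orientation): joint angles nearest the present ones, or None.
- telemetry.state(): the state.
- imaging.capture(name): name is "scene" or "top" or "wrist"; returns the picture (400x640x3 uint8, blue, green, red); there is no depth.
- imaging.calibration(name): a dict with "fx", "fy", "cx", "cy" (pixels), "extrinsics" (4x4, takes a point from world to camera coordinates); the wrist camera has in their place "mount" (4x4, takes a point from camera to tool coordinates, whose origin is the TCP and whose axes are the flange's). Camera axes: x right, y up, looking along -z (the intrinsics and any distortion apply to the point x, -y, -z); pixel columns grow to the right and rows downward; lengths in m; the calibration is good to about 2 mm. A picture is of the moment at which its call begins: read the wrist's pose just before it. calibration takes no time and is no camera call.
A pose or a line that the arm cannot do raises bot.Unreachable and nothing moves.
- workorder.close_job(): hands the job in, once; it reports no verdict.
The state is a dict: "t": time; "joints": joint angles; "dq": joint speeds; "effort": joint torques, N m; "tcp_pos": TCP position; "eef_rot": TCP orientation; "ft_force": force on the tool from outside, world axes, zero at the start; "torque": the same for the moment, N m; "gripper_width": opening from 0.0 (shut) to 1.0 (fully open).
Only numpy, scipy, OpenCV 4.12 (cv2) and the standard library are available. Lean on these libraries where they do the work, as an engineer would, in place of code of your own. Each camera call takes 0.05 s, during which the arm holds its last target. There are 200 camera calls.

## Working session

There is one attempt and no reset: what is moved stays moved. The work goes in short steps, each a Python script; the robot and the scene stay as the last script left them, time stands still between calls to the robot, and variables do not carry over. Pictures are saved under pics/ and viewed, about 8 in all and at most 12, crops included, and the job is handed in when it is done.

```bash
ls; mkdir -p pics; python3 - <<'E'
from plant import bot, jaws, solve_ik, telemetry, imaging, workorder
import cv2,numpy as np
for n in("scene","top"):
    cv2.imwrite(f"pics/{n}0.png",imaging.capture(n)); c=imaging.calibration(n); print(n,c)
print(imaging.calibration("wrist"))
print(telemetry.state()["t"])
E
```

```text
pics
scene {'fx': 403.2718022344682, 'fy': 403.2718022344682, 'cx': 315.16327289243924, 'cy': 202.11124785989455, 'extrinsics': array([[ 0.39869901,  0.9169025 , -0.01813561, -0.21049762],
       [-0.58811164,  0.27080371,  0.76209583,  0.21677517],
       [ 0.70367876, -0.29318109,  0.6472102 , -1.52687406],
       [ 0.        ,  0.        ,  0.        ,  1.        ]])}
top {'fx': 453.70850760295093, 'fy': 453.70850760295093, 'cx': 318.0534362654006, 'cy': 202.02365276070802, 'extrinsics': array([[-0.02399114, -0.99970892, -0.00255133,  0.02237237],
       [ 0.98520634, -0.02407613,  0.16967266, -0.49521638],
       [-0.1696847 ,  0.00155705,  0.98549717, -1.5272349 ],
       [ 0.        ,  0.        ,  0.        ,  1.        ]])}
{'fx': 281.347628318954, 'fy': 281.347628318954, 'cx': 318.37852362012495, 'cy': 194.88612362004963, 'mount': array([[-5.50179357e-04,  9.61296365e-01,  2.75515872e-01,
         7.57395936e-02],
       [ 9.99998340e-01,  1.00752859e-03, -1.51844294e-03,
        -1.37868854e-04],
       [-1.73726380e-03,  2.75514579e-01, -9.61295323e-01,
        -1.63129391e-01],
       [ 0.00000000e+00,  0.00000000e+00,  0.00000000e+00,
         1.00000000e+00]])}
0.1
```

View pics/top0.png

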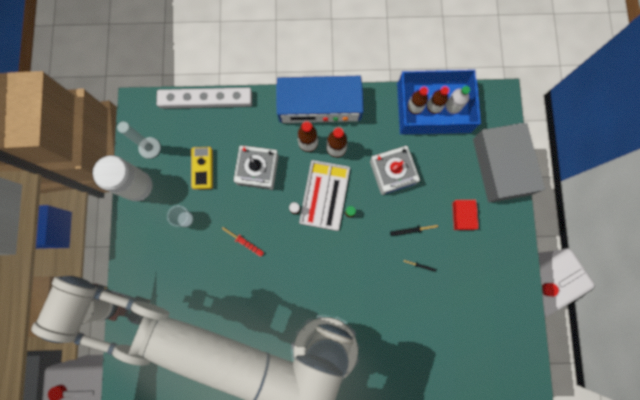

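View pics/scene0.png

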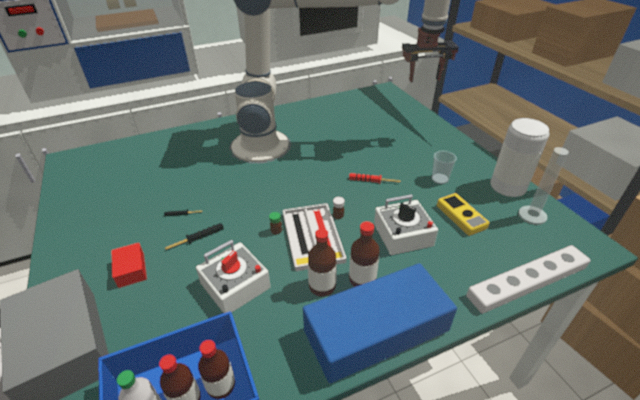

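The top view shows the red dial's supply at (396,168) and the black one's at (256,166). The tray is at (325,196), with yellow at the far end. The red probe runs from (223,229) to (264,254). There are two black probe candidates: the larger at (391..437, 230) and the smaller at (404..436, 265). I take the larger, and check it close up.

```bash
cat > h.py <<'E'
from plant import bot, jaws, solve_ik, telemetry, imaging, workorder
import cv2,numpy as np
def ray(n,uv,st=None):
    c=imaging.calibration(n)
    d=np.array([(uv[0]-c["cx"])/c["fx"],-(uv[1]-c["cy"])/c["fy"],-1.])
    if n=="wrist":
        T=np.eye(4);T[:3,:3]=st["eef_rot"];T[:3,3]=st["tcp_pos"];M=T@c["mount"]
    else: M=np.linalg.inv(c["extrinsics"])
    return M[:3,3],M[:3,:3]@d
def pix(n,uv,z,st=None):
    o,d=ray(n,uv,st); return o+d*(z-o[2])/d[2]
def proj(n,P,st=None):
    c=imaging.calibration(n)
    if n=="wrist":
        T=np.eye(4);T[:3,:3]=st["eef_rot"];T[:3,3]=st["tcp_pos"];E=np.linalg.inv(T@c["mount"])
    else: E=c["extrinsics"]
    p=E[:3,:3]@np.array(P)+E[:3,3]
    return np.array([c["cx"]-c["fx"]*p[0]/p[2],c["cy"]+c["fy"]*p[1]/p[2]])
def down(yaw):  # tool pointing down, tool x axis at world angle yaw (deg); jaws along yaw-90
    a=np.radians(yaw);c,s=np.cos(a),np.sin(a)
    return np.array([[c,s,0],[s,-c,0],[0,0,-1]])
def crop(img,x0,y0,w,h,k):
    return cv2.resize(img[y0:y0+h,x0:x0+w],None,fx=k,fy=k,interpolation=cv2.INTER_CUBIC)
E
python3 - <<'E'
from h import *
t=cv2.imread("pics/top0.png")
A=crop(t,365,140,80,60,5);B=crop(t,375,215,80,60,5);C=crop(t,205,215,80,60,5);D=crop(t,285,148,80,90,5)[:300*2]
o=np.zeros((600,800,3),np.uint8);o[:300,:400]=A;o[:300,400:]=B;o[300:,:400]=C;o[300:,400:]=cv2.resize(D,(267,300)).repeat(1,0)[:, :267] if 0 else np.pad(cv2.resize(D,(267,300)),((0,0),(0,133),(0,0)))
cv2.imwrite("pics/c1.png",o)
for n,uv,z in[("reddial",(397,167),.109),("blk a",(391,233),.009),("blk tip",(437,227),.005),("small a",(436,269),.009),("small tip",(404,263),.005),("red a",(263,253),.009),("red tip",(223,229),.005),("tray far L",(312,161),.018),("tray far R",(350,168),.018),("near L",(300,223),.018),("near R",(340,230),.018)]:print(n,pix("top",uv,z).round(3))
print(telemetry.state()["eef_rot"])
E
```

```text
reddial [ 0.597 -0.257  0.109]
blk a [ 0.385 -0.242  0.009]
blk tip [ 0.403 -0.405  0.005]
small a [ 0.257 -0.39   0.009]
small tip [ 0.281 -0.282  0.005]
red a [0.327 0.205 0.009]
red tip [0.414 0.346 0.005]
tray far L [0.649 0.028 0.018]
tray far R [ 0.62  -0.106  0.018]
near L [0.427 0.075 0.018]
near R [ 0.399 -0.064  0.018]
[[-9.52381645e-01  3.04907972e-01 -5.75711995e-04]
 [ 3.04908512e-01  9.52380223e-01 -1.64615018e-03]
 [ 4.63724049e-05 -1.74330271e-03 -9.99998479e-01]]
```

View pics/c1.png

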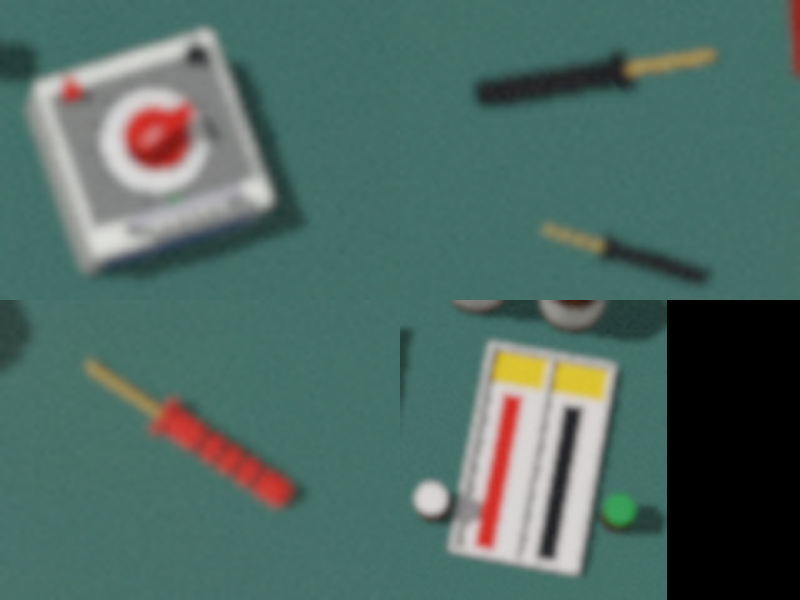

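The crop confirms the choice: the larger black probe (crop (478..715, 55..95)) measures about 165 mm, and the small decoy about 110 mm. The red pointer faces the upper right, so roughly 255° of anticlockwise turn is needed. I'll go above the dial for one close look.

```bash
python3 - <<'E'
from h import *
st=telemetry.state()
print(solve_ik([.597,-.257,.27],down(-57)),solve_ik([.597,-.257,.27],down(199)))
bot.reach([.590,-.257,.27],down(-57)); st=telemetry.state();print(st["t"],st["joints"],st["tcp_pos"])
np.savez("w1.npz",**{k:st[k] for k in("eef_rot","tcp_pos")})
im=imaging.capture("wrist");cv2.imwrite("pics/w1.png",im)
print(proj("wrist",[.597,-.257,.109],st))
E
```

```text
[-2.62897172e+01  1.41817554e+01  5.57219559e+01 -2.54444375e-14
  1.10096289e+02  1.20710283e+02] [-2.62897172e+01  1.41817554e+01  5.57219559e+01 -2.54444375e-14
  1.10096289e+02 -1.35289717e+02]
3.3333 [-2.64996805e+01  1.31110797e+01  5.69587443e+01  1.29083666e-02
  1.09929315e+02  1.20423515e+02] [ 0.59029642 -0.25623264  0.27002511]
[314.14969722 176.67086725]
```

View pics/w1.png

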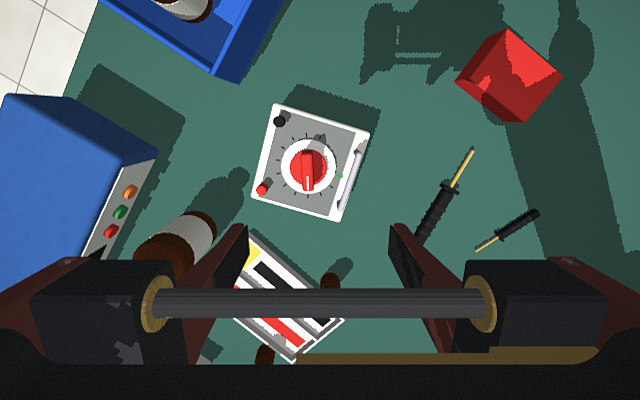

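The dial is at (308,172), with its pointer line seemingly towards (308,188). The front guard bar is at (353,178) and the green dot at (340,176). Enlarging to settle which end has the pointer.

```bash
python3 - <<'E'
from h import *
im=cv2.imread("pics/w1.png");cv2.imwrite("pics/w1c.png",crop(im,245,95,130,130,4.6))
E
```

```text
(no output)
```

View pics/w1c.png

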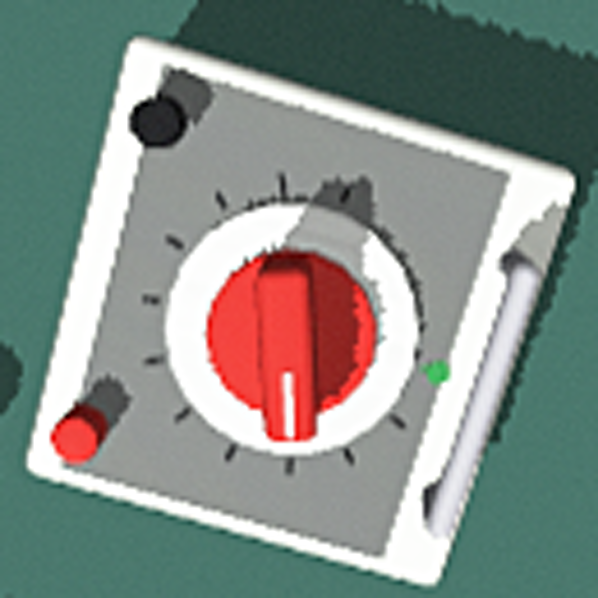

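The red bar runs (285,268)→(290,438) in the crop, with the white pointer line at the lower end; the earlier "upper right" pointer was its shadow. The green dot is at (437,373), so the dial stands at about 75° clockwise from zero.

```bash
python3 - <<'E'
from h import *
st=dict(np.load("w1.npz"))
f=lambda u,v,z:pix("wrist",(245+u/4.6,95+v/4.6),z,st)
c=[f(*p,.065) for p in[(133,40),(573,178),(437,583),(30,470)]]
print("centre",np.mean(c,0),[np.linalg.norm(c[i]-c[i-1]).round(4) for i in range(4)])
x=(c[0]-c[1])+(c[3]-c[2]);print("yaw",np.degrees(np.arctan2(x[1],x[0])))
a,b=f(285,268,.109),f(290,438,.109);print("bar",(a+b)/2,np.linalg.norm(a-b),np.degrees(np.arctan2(*(b-a)[1::-1])))
a,b=f(288,375,.109),f(290,436,.109);print("ptr",np.degrees(np.arctan2(*(b-a)[1::-1])))
# others from wrist / top
print("green dot",f(437,373,.065))
print("blk rear/guard/tip",pix("wrist",(420,237),.009,st),pix("wrist",(450,190),.009,st),pix("wrist",(473,150),.009,st))
for n,uv in[("vial1",(294,208)),("vial2",(351,211)),("b1",(306,127)),("b2",(337,132))]:print(n,pix("top",uv,.062 if n[0]=="v" else .19))
for y in(33,213,213-180,273,93):print(y,solve_ik([.597,-.257,.2],down(y)))
E
```

```text
centre [ 0.60587256 -0.25637511  0.065     ] [np.float64(0.1267), np.float64(0.1264), np.float64(0.1258), np.float64(0.1268)]
yaw 16.419821061651056
bar [ 0.6064988  -0.25737349  0.109     ] 0.04404301898711886 124.0915700688778
ptr 124.27897559748963
green dot [ 0.56380713 -0.26799555  0.065     ]
blk rear/guard/tip [ 0.38615515 -0.24737384  0.009     ] [ 0.39717229 -0.33544179  0.009     ] [ 0.40892501 -0.40190576  0.009     ]
vial1 [0.47356938 0.0928596  0.062     ]
vial2 [ 0.45850038 -0.10094114  0.062     ]
b1 [0.7162862  0.04354175 0.19      ]
b2 [ 0.69702431 -0.05575081  0.19      ]
33 [-2.62897172e+01  1.28665929e+01  6.43681555e+01 -2.54444375e-14
  1.02765252e+02  3.07102828e+01]
213 [-2.62897172e+01  1.28665929e+01  6.43681555e+01 -2.54444375e-14
  1.02765252e+02 -1.49289717e+02]
33 [-2.62897172e+01  1.28665929e+01  6.43681555e+01 -2.54444375e-14
  1.02765252e+02  3.07102828e+01]
273 [-2.62897172e+01  1.28665929e+01  6.43681555e+01 -2.54444375e-14
  1.02765252e+02  1.50710283e+02]
93 [-2.62897172e+01  1.28665929e+01  6.43681555e+01 -2.54444375e-14
  1.02765252e+02 -2.92897172e+01]
```

```bash
python3 - <<'E'
from h import *
P=np.array([.6062,-.2570,0]);y0=-55.8
S=telemetry.state
bot.reach(P+[0,0,.17],down(y0))
r=bot.move_straight(P+[0,0,.0995],v=.08,until_force=6);print("hit",r,S()["tcp_pos"])
if not r:
    jaws.close();s=S();print("w",s["gripper_width"],s["ft_force"],s["torque"]);t0=s["torque"][2]
    for y in list(np.linspace(y0,y0+69,5)[1:])+[y0+69+1.5*k for k in range(1,9)]:
        bot.reach(P+[0,0,.0995],down(y));s=S();print(round(y-y0,1),np.round(s["torque"],3),np.round(s["ft_force"],1),round(s["t"],2))
        if y>y0+60 and abs(s["torque"][2]-t0)>.3:break
    jaws.open_gripper();bot.move_straight(P+[0,0,.17],v=.15)
    st=S();bot_im=imaging.capture("wrist");print(st["t"])
    uv=proj("wrist",[.606,-.257,.1],st);print(uv)
    cv2.imwrite("pics/w2.png",bot_im)
    np.savez("w2.npz",**{k:st[k] for k in("eef_rot","tcp_pos")})
E
```

```text
hit False [ 0.60653739 -0.25717687  0.10032927]
w 0.15665408879604428 [ 2.85250807  1.61783259 -1.10623951] [ 0.22388379 -0.34031087 -0.07000557]
17.2 [ 0.232 -0.381  0.057] [ 3.5  0.2 -0.7] 6.42
34.5 [ 0.138 -0.509  0.074] [3.6 0.  0.5] 6.82
51.8 [-0.045 -0.65   0.041] [ 3.7  0.  -2.5] 7.21
69.0 [-0.215 -0.845  0.009] [ 5.  -1.1 -1.8] 7.6
70.5 [-0.287 -0.791 -0.012] [ 5.  -0.3 -2. ] 7.85
72.0 [-0.219 -0.805  0.027] [ 5.7 -0.6 -2. ] 8.1
73.5 [-0.155 -0.918 -0.499] [ 5.8 -0.2 -1.3] 8.35
10.175
[318.87615521 204.72387959]
```

The stop was met at 73.5° (moment step of −0.5 N m). Next is a look over the black probe and one over the tray, composed into one picture with the dial check.

```bash
python3 - <<'E'
from h import *
S=telemetry.state
def look(n,p,y):
    bot.reach(p,down(y));st=S();im=imaging.capture("wrist");cv2.imwrite(f"pics/{n}.png",im)
    np.savez(n+".npz",**{k:st[k] for k in("eef_rot","tcp_pos")});print(n,st["t"],np.round(st["tcp_pos"],4));return st,im
s3,tr=look("tray",[.49,-.02,.27],168)
print("tray c",proj("wrist",[.524,-.017,.018],s3))
s4,bp=look("blk",[.393,-.30,.2],98)
print("blk grip",proj("wrist",[.393,-.30,.018],s4))
w2=cv2.imread("pics/w2.png")
o=np.zeros((600,800,3),np.uint8)
o[:300,:400]=crop(w2,250,120,160,120,2.5);o[:300,400:]=crop(bp,170,60,320,240,1.25)
o[300:,:]=cv2.resize(tr[20:260,0:640],(800,300))
cv2.imwrite("pics/c2.png",o)
E
```

```text
tray 12.1917 [ 0.49   -0.0202  0.2696]
tray c [324.7276267  188.24919245]
blk 13.4083 [ 0.3936 -0.2995  0.2004]
blk grip [317.82946504 177.59155638]
```

View pics/c2.png

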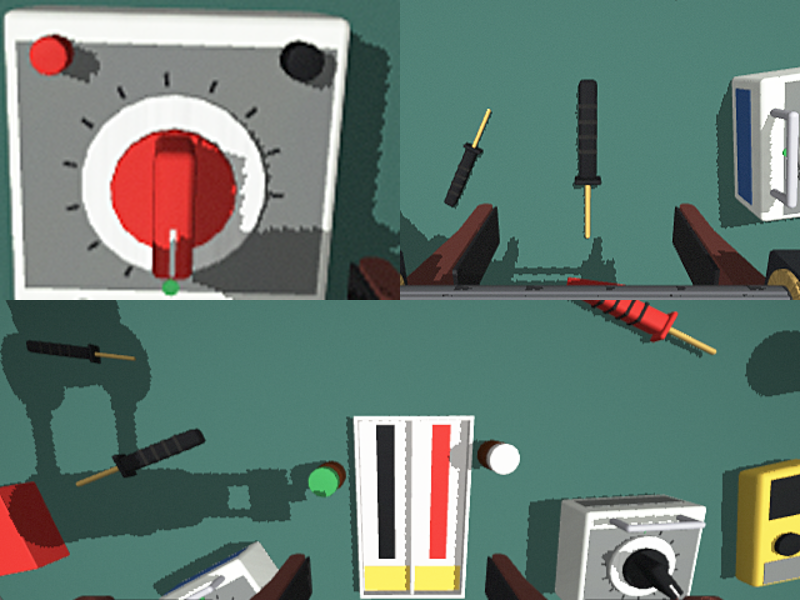

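The dial's pointer now stands at the green dot, crop (172,272). The black probe runs straight from rear (587,81) to tip (588,237). The tray's near corners are at (355,417) and (474,417), its far corners at about (360,597) and (465,597), and the vials are clear on both sides.

```bash
python3 - <<'E'
from h import *
st=dict(np.load("blk.npz"));f=lambda u,v,z:pix("wrist",(170+(u-400)/1.25,60+v/1.25),z,st)
a,g,t=f(587,81,.018),f(587.5,182,.009),f(588,237,.009)
a2=f(587,81,.009)
print("blk",a,a2,g,t,"len",np.linalg.norm(t-a2),np.linalg.norm(t-a),"yaw",np.degrees(np.arctan2(*(t-a2)[1::-1])))
st=dict(np.load("tray.npz"));f=lambda u,v,z:pix("wrist",(u*.8,20+(v-300)*.8),z,st)
c=[f(*p,.018) for p in[(355,417),(474,417),(465,597),(360,597)]]
print("tray",c,[np.linalg.norm(c[i]-c[i-1]).round(4) for i in range(4)])
# stripes ends z=.004
for n,p in dict(bn=(385.5,427),bf=(386.5,558),rn=(440,427),rf=(438.5,558),yfL=(364.5,590),ycen=(414,590)).items():print(n,f(*p,.004))
print("vials",f(325,476,.062),f(503,457,.062))
print("redprobe rear?/guard/tip",f(671,325,.009),f(715,351,.006))
E
```

```text
blk [ 0.38607986 -0.23600355  0.018     ] [ 0.3861687  -0.23629899  0.009     ] [ 0.40142771 -0.33910839  0.009     ] [ 0.41110115 -0.40256274  0.009     ] len 0.16812276001961704 0.16866839929222577 yaw -81.47163145330308
tray [array([ 0.40444351, -0.05177743,  0.018     ]), array([0.43266729, 0.08007025, 0.018     ]), array([0.65441751, 0.03425735, 0.018     ]), array([ 0.62563586, -0.10017923,  0.018     ])] [np.float64(0.2264), np.float64(0.1348), np.float64(0.2264), np.float64(0.1375)]
bn [ 0.42258774 -0.02092022  0.004     ]
bf [ 0.58488154 -0.05597138  0.004     ]
rn [0.43605083 0.04197237 0.004     ]
rf [0.59913546 0.01060948 0.004     ]
yfL [ 0.62381286 -0.09499696  0.004     ]
ycen [ 0.6377548  -0.02987502  0.004     ]
vials [ 0.45734783 -0.09238587  0.062     ] [0.47699186 0.09462917 0.062     ]
redprobe rear?/guard/tip [0.38288982 0.30505807 0.009     ] [0.41943193 0.35501653 0.006     ]
```

The tray fits its sizes: 226 x 136 mm, centre (.529,−.009), yaw −12°. The fingers open wider than a lane, and vial2 (tray x −53, y −96) stands beside it. So I'll grip the handle high, so the tips clear the 18 mm walls, and place the probes about 16 mm towards the yellow end and 4 mm outward.

```bash
python3 - <<'E'
from h import *
S=telemetry.state
P=np.array([.3941,-.2898,0])
bot.reach(P+[0,0,.08],down(98.5))
r=bot.move_straight(P+[0,0,.0135],v=.06,until_force=8);print(r,np.round(S()["tcp_pos"],4))
jaws.close();s=S();print(s["gripper_width"]*88,np.round(s["tcp_pos"],4),s["ft_force"])
bot.move_straight(P+[0,0,.12],v=.1);s=S();print(s["gripper_width"]*88,np.round(s["tcp_pos"],4),s["ft_force"],s["t"])
im=imaging.capture("wrist");cv2.imwrite("pics/held.png",im);cv2.imwrite("pics/sc1.png",crop(imaging.capture("scene"),100,150,160,120,4))
for u in (-.085,.085):
  R=s["eef_rot"];p=s["tcp_pos"]-R[:,0]*(u+.03)+np.array([0,0,-.0045]);print(u,proj("wrist",p,s),proj("scene",p))
o=np.zeros((600,640,3),np.uint8);o[:300,:]=cv2.resize(im[60:360],(640,300));o[300:]=cv2.resize(cv2.imread("pics/sc1.png"),(640,480))[90:390];cv2.imwrite("pics/c3.png",o)
E
```

```text
False [ 0.3944 -0.2901  0.0141]
17.296977154643987 [ 0.3941 -0.2898  0.0135] [0.30373311 1.4117272  0.36937196]
17.49064768490768 [ 0.3938 -0.2895  0.119 ] [ 0.22890464 -0.13373259 -0.30017021] 17.5667
-0.085 [318.57576413 150.70298558] [215.68991121 197.16396775]
0.085 [318.65563582 375.79902801] [153.7359366  220.16985602]
```

View pics/c3.png

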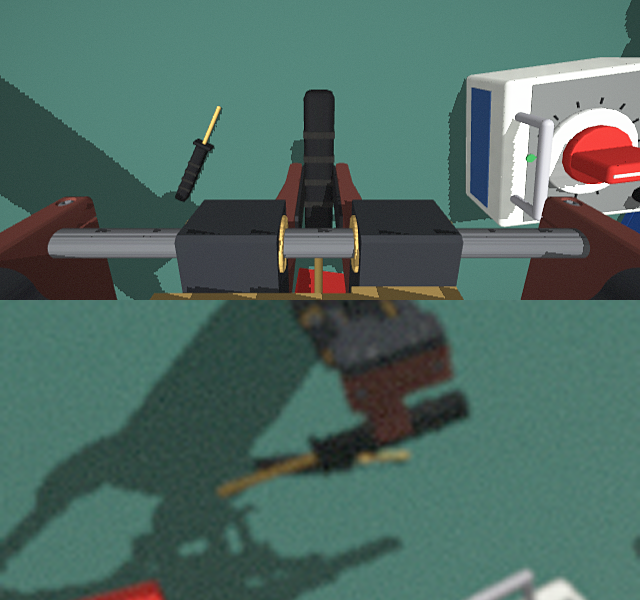

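The grip holds the probe level: its rear is seen at row 151, against 150.7 predicted. At this height the tips would sit 0.5 mm below the wall tops, so I'll re-grip 1.5 mm higher and then place.

```bash
cat >> h.py <<'E'
C=np.array([.5293,-.0094,0]);TY=-12.
def tray(x,y,z):
    a=np.radians(TY);return C+x*np.array([np.cos(a),np.sin(a),0])+y*np.array([-np.sin(a),np.cos(a),0])+[0,0,z]
E
python3 - <<'E'
from h import *
S=telemetry.state
def p(n):s=S();print(n,round(s["t"],1),round(s["gripper_width"]*88,1),np.round(s["tcp_pos"],4),np.round(s["ft_force"],1))
P=np.array([.3941,-.2898,0])
bot.move_straight(P+[0,0,.03],v=.15);bot.move_straight(P+[0,0,.0135],v=.03,until_force=5);p("down")
jaws.open_gripper();bot.move_straight(P+[0,0,.0150],v=.03);bot.wait(.2);p("up")
jaws.close();p("grip");z0=S()["tcp_pos"][2]
bot.move_straight(P+[0,0,.16],v=.15);p("lift")
bot.reach(tray(-.014,-.037,.16),down(168));p("over")
bot.move_straight(tray(-.014,-.037,.03),v=.1);bot.wait(.2)
r=bot.move_straight(tray(-.014,-.037,z0+.0038),v=.02,until_force=4);bot.wait(.2);p(("placed",r,z0))
E
```

```text
down 19.0 17.4 [ 0.3939 -0.2896  0.0135] [0.2 0.3 3.2]
up 20.6 87.8 [ 0.3941 -0.2898  0.015 ] [-0.6  0.2  0.1]
grip 21.7 17.2 [ 0.3941 -0.2898  0.015 ] [0.7 0.1 0.1]
lift 22.8 17.4 [ 0.3937 -0.2895  0.1587] [ 0.  -0.4 -0.4]
over 23.8 17.2 [ 0.5076 -0.0434  0.1596] [-0.3 -0.3  0.7]
('placed', True, np.float64(0.01500228046433005)) 26.2 17.0 [ 0.5077 -0.0426  0.019 ] [0.6 0.5 6.1]
```

Contact came at z = .0190, exactly 4 mm above the pick height, so the probe rests on the tray floor. I'll release, then look at the red probe and check the tray on the way.

```bash
python3 - <<'E'
from h import *
S=telemetry.state
jaws.open_gripper();s=S();print(s["gripper_width"],s["ft_force"],np.round(s["tcp_pos"],4))
bot.move_straight(tray(-.014,-.037,.16),v=.15)
def look(n,p,y):
    bot.reach(p,down(y));st=S();im=imaging.capture("wrist");cv2.imwrite(f"pics/{n}.png",im)
    np.savez(n+".npz",**{k:st[k] for k in("eef_rot","tcp_pos")});print(n,st["t"],np.round(st["tcp_pos"],4));return st,im
t=imaging.capture("top")
s4,rp=look("red",[.357,.25,.2],238)
o=np.zeros((600,800,3),np.uint8)
o[:300,:400]=crop(rp,160,60,320,240,1.25)
t2=imaging.capture("top")
o[:300,400:]=crop(t2,275,150,100,75,4)
o[300:]=crop(rp,0,60,640,240,1.25)
cv2.imwrite("pics/c4.png",o[:])
E
```

```text
1.0037027775048855 [0.91618762 0.71897459 0.70424847] [ 0.507  -0.0426  0.0182]
red 29.7833 [0.3574 0.2494 0.1996]
```

View pics/c4.png

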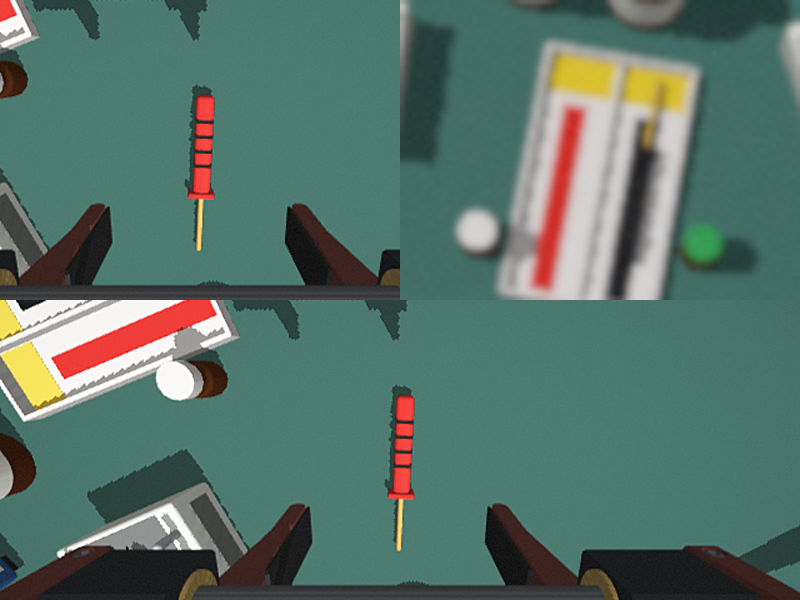

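The black probe lies straight in its lane, tip on yellow at top crop (660,90), and the vials have not moved. The red probe runs from rear (205,96) to tip (199,249) in the upper-left crop.

```bash
python3 - <<'E'
from h import *
S=telemetry.state
def p(n):s=S();print(n,round(s["t"],1),round(s["gripper_width"]*88,1),np.round(s["tcp_pos"],4),np.round(s["ft_force"],1))
st=dict(np.load("red.npz"));f=lambda u,v,z:pix("wrist",(160+u/1.25,60+v/1.25),z,st)
a,t=f(205,96,.010),f(199.3,249,.009);d=(t-a)[:2];L=np.linalg.norm(d);yaw=np.degrees(np.arctan2(d[1],d[0]));d/=L
g=((a[:2]+.055*d)+(t[:2]-.115*d))/2;print(a,t,L,yaw,g)
assert .16<L<.178
P=np.array([*g,0])
bot.reach(P+[0,0,.08],down(yaw+180))
r=bot.move_straight(P+[0,0,.0150],v=.06,until_force=8);bot.wait(.2);p(r)
jaws.close();p("grip");z0=S()["tcp_pos"][2]
bot.move_straight(P+[0,0,.16],v=.15);p("lift")
X=(-.014,.036)
bot.reach(tray(*X,.16),down(168));p("over")
bot.move_straight(tray(*X,.03),v=.1);bot.wait(.2)
r=bot.move_straight(tray(*X,z0+.0038),v=.02,until_force=3);bot.wait(.2);p(("placed",r,z0))
E
```

```text
[0.32548783 0.21226828 0.01      ] [0.41973991 0.35208259 0.009     ] 0.1686164196571111 56.01517462227991 [0.35584467 0.25729987]
False 31.9 88.3 [0.3561 0.2574 0.0154] [-0.2 -0.2 -0.2]
grip 33.0 17.2 [0.3559 0.2573 0.015 ] [-0.2  0.5 -0.5]
lift 34.1 17.6 [0.3554 0.257  0.1587] [-0.5  0.7 -0.4]
over 35.2 17.3 [0.5227 0.0296 0.1597] [ 0.   0.5 -1.1]
('placed', True, np.float64(0.014999176660384566)) 37.5 17.2 [0.5228 0.0287 0.019 ] [ 0.5 -0.4  5. ]
```

```bash
python3 - <<'E'
from h import *
S=telemetry.state
jaws.open_gripper();bot.move_straight(tray(-.014,.036,.16),v=.15)
bot.reach(tray(-.08,.0,.27),down(168));st=S();w=imaging.capture("wrist")
bot.reach([.42,.3,.3],down(168))
t=imaging.capture("top");print(S()["t"])
o=np.zeros((600,800,3),np.uint8)
o[:340]=crop(t,190,120,280,119,800/280)
o[340:]=crop(w,180,80,400,130,2)[:260]
cv2.imwrite("pics/c5.png",o)
for y in(.036,-.037):
  for x in(-.069,.101):print(proj("wrist",tray(x,y,.013),st)*2-[360,160]+[0,340])
E
```

```text
41.625
[323.38054439 527.4238191 ]
[318.92768241 726.00968415]
[227.02968839 527.53018963]
[232.09409962 726.1524753 ]
```

View pics/c5.png

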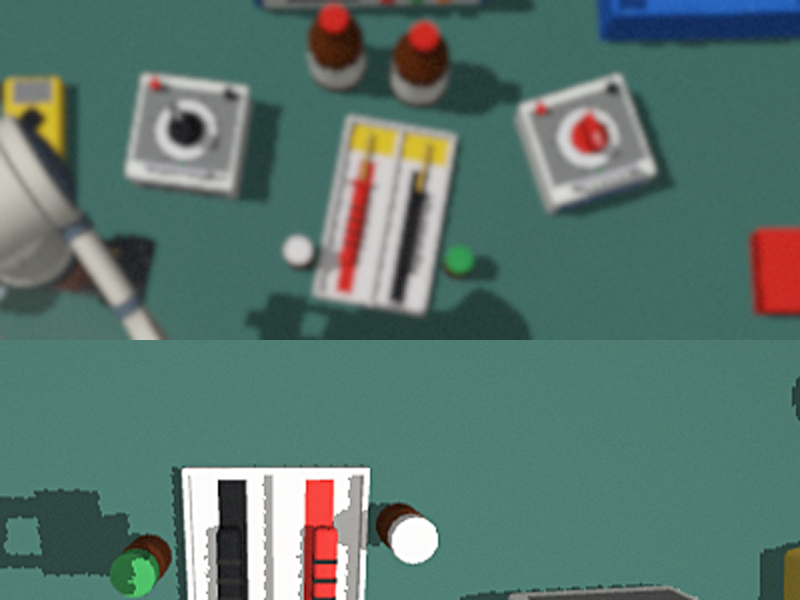

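Both probes lie straight in their own lanes with tips on yellow; the rear ends sit at (323,528) and (231,528), as predicted. The dial is still at zero, and the vials, bottles and black dial look untouched. Handing in.

```bash
python3 -c "
from h import *
print(telemetry.state()['gripper_width']);workorder.close_job()"
```

```text
1.0017353371963778
the job is handed in; nothing more can be done
```

The job is handed in at about 42 s of the 72 s allowed: the red dial is at its zero stop and both probes are in their own lanes.

- **Dial:** I turned it about 73° anticlockwise until the moment stepped by about 0.5 N m at the stop. A close picture then showed the pointer on the green dot.
- **Probes:** I picked the larger black probe first, then the red one, and lowered each until it touched the tray floor (tips 4 mm above pick height, as expected) before letting go. The black probe was set back on the table once and re-gripped 1.5 mm higher, so the opening fingers would clear the tray walls.
- **Last checks:** Pictures show both probes straight, with their tips on yellow. The vials, bottles and black dial look unmoved, and the gripper is open and clear of everything. The final pictures left out the beaker and showed the meter and carton only in part, so I did not check those fully. No check failed or disagreed, except that the first coarse view had a shadow that looked like the dial's pointer; the close view corrected it before I moved anything.

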